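Put the bottle, teat and spoon back in their own places

ROBOT

A 6-joint arm with a two-finger parallel gripper is mounted at the origin on the work surface. World frame = base frame: x ahead of the robot, y to its left, z up, the work surface at z = 0. Lengths are in mm, angles in rad, forces in N, time in s.
With the tool pointing down it reaches from about 400 to 925 mm from the base axis. Payload 12.5 kg.
Tool frame: the origin (TCP) lies midway between the tips of the shut fingers; the grasp point (between the pads) lies 19 mm behind it; z points along the fingers, y is the line along which they close (so a half turn about z gives the same grasp; the last joint's range is limited). The gripper opens to 95 mm and grips with 3 to 60 N. Pads are 20 mm wide; open, the fingers measure 119 mm over their backs; the gripper's body (75 mm by 180 mm) begins 59 mm behind the grasp point.
Start: joints at [-1.436, 0.491, 1.559, -0, 1.092, -0.106], TCP at [149.072, -606.98, 214.661] pointing down, gripper open.
Joint ranges: [-3.1, 3.1], [-0.84, 2.19], [0.05, 2.79], [-1.13, 4.28], [0.06, 2.93], [-2.69, 2.69]. Speed limits (rad/s): [2.22, 2.22, 2.79, 3.14, 3.14, 3.14].

INTERFACE

Orientations are given as [roll, pitch, yaw] about the fixed x, y, z axes, in that order (R = Rz(yaw) Ry(pitch) Rx(roll)).
In Python, from cell import state, read_camera, camera_info, env gives the robot as it stands.
- The arm moves only by the tool move_arm, never from a script. Its argument "commands" is a list of rows, each a list of 3 entries, a list of its own where there are three numbers: the shift along the world's x, y, z in cm, then the turn, a rotation vector about the world's x, y, z in degrees, then the opening, from 0 (shut) to 1 (fully open). A call has 1 to 10 rows; each row shifts and turns the commanded pose from where the row before left it; what a row does not reach is not made up. A row lasts 1/10 s, in which the tool goes at most 50 mm and 8.59 degrees, less where a joint would pass 70% of its speed; a pose out of reach is approached as far as the arm can. A call with a gripper value outside its range is refused whole. The fingers move at their own pace and stop on an object; the grip force is fixed at half the most. Time passes only in rows, so rows that do not move let the fingers close. It gives the time, the measured TCP pose, the force, the opening and the grip force at its end, in the units of the state.
- state(): the state, without advancing time (a new reading comes with each control period).
- read_camera(name): name is "side" or "top" or "wrist"; returns the picture (420x560x3 uint8, blue, green, red); there is no depth.
- camera_info(name): a dict with "K" (3x3 intrinsics, pixels), "k1" (the pictures are not rectified: a ray, as slopes to the right and down, at radius r is drawn at 1 + k1 r^2 times it, then the intrinsics apply), "cam_to_world" (4x4, takes a point from camera to world coordinates). Camera axes: x right, y down, z forward; pixel columns grow to the right and rows downward; lengths in mm; the calibration is good to about 2 mm. A picture is of the moment at which its call begins: read the wrist's pose just before it. camera_info takes no time and is no camera call; for the wrist camera it gives the pose at the moment of the call.
- env.job_done(): hands the job in; it is judged then, once.
The state is a dict: "t": time; "joints": joint angles; "qvel": joint speeds; "tau": joint torques, N m; "eef_pos": TCP position; "tcp_rot": TCP orientation; "ft_force": force on the tool from outside, world axes, zero at the start; "moment": the same for the moment, N m; "opening": opening from 0.0 (shut) to 1.0 (fully open); "grip_force": force on a finger pad.
Only numpy, scipy, OpenCV 4.12 (cv2) and the standard library are available. Lean on these libraries where they do the work, as an engineer would, in place of code of your own. Each camera call takes 0.05 s, during which the arm holds its last target. There are 200 camera calls.

TASK

The three washed things were put back in each other's places: stand the glass bottle upright in the middle of the round cork mat, stand the teat in its collar upright in the middle of the white saucer, and lay the white spoon flat on the spoon rest, its bowl in the round hollow and its handle along the tongue. They are scalded clean, so never let them touch the bare counter: what has to wait can wait on the free blue draining mat. Do not drop the glass bottle or knock it over, and leave the formula tin and the soap bottle where they stand.

Things in the scene. Friction and masses are not known exactly. Their poses are not given: they have to be found in the camera images.
- bottle: empty clear glass feeding bottle without teat, standing upright, 150 g: straight round body 56 mm across up to 95 mm height, shoulder narrowing to a round open neck 42 mm across from 110 mm up to its top at 130 mm. Stands at the start in the saucer. Origin: centre of its underside; z up along its axis.
- teat: green teat screwed into its white ribbed round collar, standing collar down, 45 g, rigid. Collar 55 mm across, 24 mm high: grip its upper half. Above it the green dome, 43 mm across at the collar, narrows to a 14 mm nipple with its tip at 60 mm. At the start in the round hollow of the spoon rest. Origin: centre of the collar's underside; z up.
- spoon: white plastic stirring spoon lying flat, 35 g, 172 mm long: round bowl 44 mm across, 12 mm high, straight handle 12 mm wide, 11 mm thick, both resting on one plane z = 0. At the start across the cork mat. Origin: centre of the bowl's underside; the handle runs along -x to its end at x = -150 mm, z up. Grip the handle at x = -70 mm, closing along y (centre of mass near x = -50 mm).
- cork_mat: flat round cork mat, 100 mm across, 5 mm thick, fixed to the counter: the bottle's place. Origin: centre of its underside; its upper face is at z = 5 mm.
- saucer: small white round ceramic saucer, fixed, 98 mm across the rim: the teat's place. Flat inner floor 84 mm across at z = 4 mm, low rim up to z = 10 mm. Origin: centre of its underside.
- spoon_rest: dark wooden spoon rest, fixed, the spoon's place. Round part 94 mm across, flat floor at z = 6 mm, lip 84 mm across inside, up to z = 13 mm, open on the -x side, where a flat tongue 36 mm wide, level with the floor, runs to x = -165 mm. Origin: centre of the round part's underside. Spoon home: its origin 6 mm above this one, x axes the same way.
- drain_mat: flat blue silicone draining mat, 125 mm (x) by 190 mm (y), 5 mm thick, fixed, empty at the start: the free spot where a thing may wait. Origin: centre of its underside; upper face at z = 5 mm.
- table: the grey cement counter, upper face at height 0; the three washed things must never touch it. Its pose is of no use.
- tin: bystander: closed formula tin with a white lid, 102 mm across, 124 mm high, standing loose. Leave it alone. Origin: centre of its underside.
- soap: bystander: yellow plastic washing-up soap bottle with a white cap, 60 mm across, 190 mm high, standing loose. Leave it alone. Origin: centre of its underside.
There are look-alikes about, which are no part of the job. There is more than one size of the saucer; the job needs the middle-sized.

How it is judged (in metres and radians):
At the end, for the whole second after the job is handed in: Bottle upright (3.5 deg) on the cork mat, teat upright on the saucer floor, spoon flat (2.5 deg), bowl up, on the rest with its handle along the tongue (14 deg), origins within 15 mm of their places' centres; all released and at rest (horizontal distance between bottle and cork_mat below 0.015 m and z of bottle in the frame of cork_mat between 0.002 and 0.009 m and angle between each of bottle, teat's own z axis and vertical below 0.06 rad and linear speed of each of bottle, teat, spoon below 0.02 m/s and horizontal distance between teat and saucer below 0.015 m and z of teat in the frame of saucer between 0.001 and 0.008 m and horizontal distance between spoon and spoon_rest below 0.015 m and z of spoon in the frame of spoon_rest between 0.003 and 0.01 m and angle between the x axis of spoon and the x axis of spoon_rest, either way round below 0.25 rad and angle between spoon's own z axis and vertical below 0.045 rad); the robot touches nothing.
It fails at once if the bottle, the teat or the spoon touches the bare counter (contact force between any of bottle, teat, spoon and table above 0.05 N).
It fails at once if the glass bottle is dropped (it falls free for more than about 10 mm) or knocked over ((contact force between bottle and the fingers below 0.05 N and linear speed of bottle above 0.45 m/s) or angle between bottle's own z axis and vertical above 1 rad).
It fails at once if the formula tin or the soap bottle is shifted by more than 20 mm (distance of any of tin, soap from where it was at the start of the episode above 0.02 m).
It also fails if it takes over 104 s, if anything falls off the work surface, if the arm or the gripper's body presses on something with over 40 N, if the wrist force passes 120 N, or if a joint passes its speed limit or range.

## Working session

There is one attempt and no reset: what is moved stays moved. The work goes in short steps, Python scripts to look and compute and a tool call to move; the robot and the scene stay as the last step left them, time stands still between calls to the robot, and variables do not carry over. Pictures are saved under pics/ and viewed, at most 17 in all, crops included, and the job is handed in when it is done.

Besides the shell and the picture viewer there is one more tool, called after "Call:" in YAML: its name, and indented under it one key for each argument. move_arm: Moves the arm, as the interface text tells. Its arguments: {"type":"object","properties":{"commands":{"type":"array"}},"required":["commands"]}

```bash
mkdir -p pics
cat > h.py <<'E'
import numpy as np,cv2
from cell import state,read_camera,camera_info,env
def ground(name,uv,z,info=None):
    c=info or camera_info(name);K=np.array(c["K"]);T=np.array(c["cam_to_world"]);k=c["k1"]
    out=[]
    for (u,v) in np.atleast_2d(uv).astype(float):
        d=np.array([(u-K[0,2])/K[0,0],(v-K[1,2])/K[1,1]]);s=d.copy()
        for _ in range(20): s=d/(1+k*(s@s))
        r=T[:3,:3]@np.array([s[0],s[1],1]);p=T[:3,3];out.append(p+r*(z-p[2])/r[2])
    return np.array(out)
def proj(name,P,info=None):
    c=info or camera_info(name);K=np.array(c["K"]);T=np.array(c["cam_to_world"]);k=c["k1"]
    q=(np.atleast_2d(P)-T[:3,3])@T[:3,:3];s=q[:,:2]/q[:,2:];s=s*(1+k*(s**2).sum(1,keepdims=True))
    return s*[K[0,0],K[1,1]]+[K[0,2],K[1,2]]
E
python3 - <<'E'
from h import *
for n in("top","side"):
    cv2.imwrite(f"pics/{n}0.png",cv2.resize(read_camera(n),(800,600)));c=camera_info(n);print(n,c["k1"],np.round(c["K"],1).tolist(),np.round(c["cam_to_world"],2).tolist())
print(state())
E
```

```text
top -0.10022478397133772 [[422.4, 0.0, 283.8], [0.0, 422.4, 205.5], [0.0, 0.0, 1.0]] [[0.02, -1.0, 0.1, 352.57], [-1.0, -0.02, -0.01, -10.98], [0.01, -0.1, -1.0, 1311.33], [0.0, 0.0, 0.0, 1.0]]
side -0.052637767149922174 [[466.9, 0.0, 280.7], [0.0, 466.9, 216.8], [0.0, 0.0, 1.0]] [[-1.0, -0.03, 0.02, 440.93], [-0.03, 0.49, -0.87, 928.82], [0.02, -0.87, -0.49, 592.37], [0.0, 0.0, 0.0, 1.0]]
{'t': 0.1, 'joints': array([-1.43559714e+00,  4.91463616e-01,  1.55939105e+00,  8.48329748e-06,
        1.09169707e+00, -1.05588758e-01]), 'qvel': array([-0.00084301, -0.00234212, -0.00071597, -0.00254453, -0.00049187,
       -0.00220329]), 'tau': array([ 3.84966843e-03, -6.13622332e+01, -2.58607131e+01,  6.94256206e-02,
        4.69965313e-02, -6.05670198e-05]), 'eef_pos': array([ 149.04410516, -606.74650472,  214.14146479]), 'tcp_rot': array([-3.14063970e+00, -1.08562904e-04,  2.40783981e-01]), 'ft_force': array([-0.48433656, -0.35327143,  0.74505111]), 'moment': array([ 0.00794701,  0.00830695, -0.01857686]), 'grip_force': 0.0, 'opening': 0.9991320223800197}
```

View pics/top0.png

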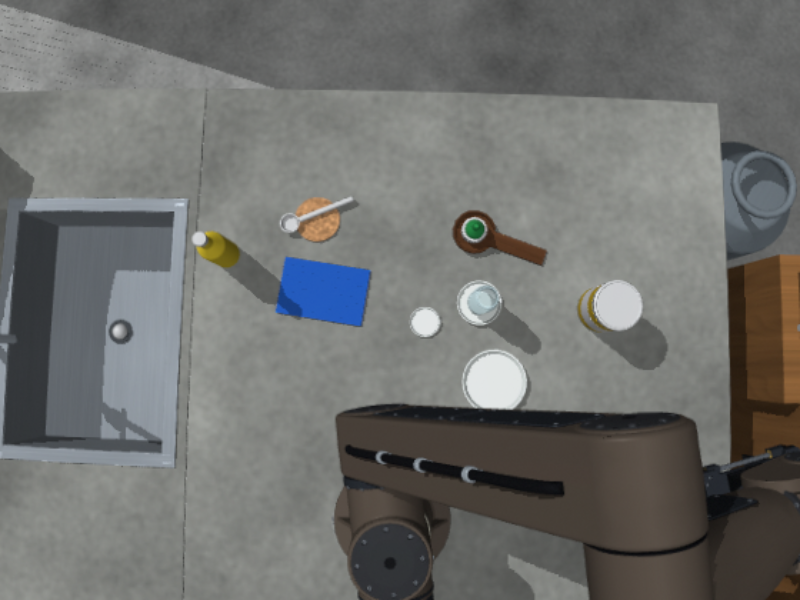

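View pics/side0.png

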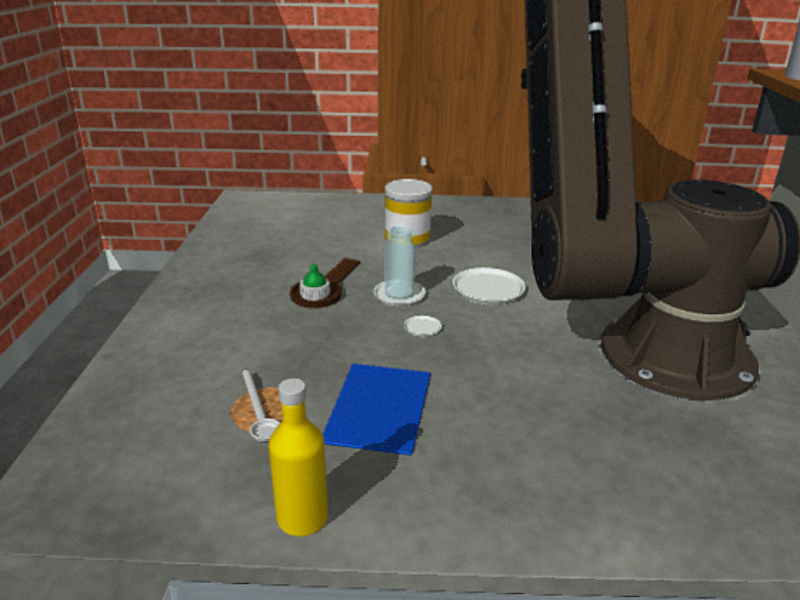

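Candidates (top picture, 800x600): saucers at (480,303) holding the bottle, a small one at (425,322) and a large one at (495,380). The middle-sized one under the bottle is the one I want. The teat is at (475,230) on the rest, the spoon at (290,222)→(350,200) across the cork mat, the soap at (215,248) and the tin at (612,305).

Run:
```python
from h import *
im=read_camera("top");c=camera_info("top")
crop=im[120:290,170:480];cv2.imwrite("pics/top1.png",cv2.resize(crop,(800,439),interpolation=cv2.INTER_CUBIC))
hsv=cv2.cvtColor(im,cv2.COLOR_BGR2HSV)
H,S,V=[hsv[...,i].astype(int) for i in range(3)]
def comps(m,amin=40):
    m=m.astype(np.uint8);m[:110]=0;m[290:]=0;m[:,:135]=0;m[:,470:]=0
    n,l,s,ce=cv2.connectedComponentsWithStats(m)
    return [((l==i),s[i],ce[i]) for i in range(1,n) if s[i,4]>amin]
def show(name,m,z):
    for l,s,ce in comps(m):
        ys,xs=np.nonzero(l);P=ground("top",np.c_[xs,ys],z,c)[:,:2]
        cn=max(cv2.findContours(l.astype(np.uint8),cv2.RETR_EXTERNAL,cv2.CHAIN_APPROX_NONE)[0],key=len)[:,0]
        Pc=ground("top",cn,z,c)[:,:2].astype(np.float32)
        (cc,r)=cv2.minEnclosingCircle(Pc);rect=cv2.minAreaRect(Pc)
        print(name,"px",np.round(ce),"A",s[4],"mean",np.round(P.mean(0),1),"circ",np.round(cc,1),round(r,1),"rect",np.round(rect[0],1),np.round(rect[1],1),round(rect[2],1))
show("cork",(H>5)&(H<18)&(S>110)&(V>120),5)
show("blue",(H>100)&(H<130)&(S>150),5)
show("green",(H>50)&(H<85)&(S>120),30)
show("brown",(H<15)&(S>110)&(V<=115),9)
show("white",(S<25)&(V>170),10)
show("yellow",(H>20)&(H<32)&(S>150),0)
```

```text
cork px [218. 144.] A 150 mean [674.2 192.9] circ [668.1 189.1] 37.5 rect [676.4 192.7] [24.8 75.1] 23.2
cork px [224. 158.] A 393 mean [626.6 171.3] circ [636.2 175.3] 46.3 rect [624.2 170.9] [53.1 91.8] 22.0
blue px [226. 204.] A 2388 mean [484.  161.8] circ [484.2 162.3] 110.6 rect [484.3 162.2] [187.7 124.2] 82.0
green px [332. 160.] A 125 mean [ 622.4 -165.8] circ [ 622.5 -165.8] 19.6 rect [ 622.2 -166.2] [37.3 35.7] 45.4
brown px [348. 168.] A 765 mean [ 601.8 -217.1] circ [ 600.1 -221.8] 103.9 rect [ 612.6 -224.6] [205.2  92.2] 81.7
white px [217. 150.] A 185 mean [651.8 193.3] circ [655.9 180. ] 84.4 rect [664.9 185.2] [ 39.  168.4] 29.9
white px [329. 159.] A 43 mean [ 630.4 -157.6] circ [ 627.6 -165.7] 26.5 rect [ 629.4 -162.3] [41.6 50.5] 62.1
white px [139. 166.] A 72 mean [596.3 440.6] circ [596.3 440.3] 15.3 rect [596.  440.2] [29.2 25.8] 3.3
white px [329. 211.] A 262 mean [ 465.8 -160.4] circ [ 466.  -177.5] 48.5 rect [ 468.9 -171.8] [81.1 96.6] 65.0
white px [432. 213.] A 913 mean [ 465.9 -485.9] circ [ 466.6 -485.1] 55.4 rect [ 466.1 -486.5] [107.2 107.1] 0.8
white px [339. 209.] A 58 mean [ 473.5 -191.6] circ [ 473.6 -190.2] 16.1 rect [ 474.3 -191.4] [31.9 19.6] 27.0
white px [298. 225.] A 315 mean [420.8 -62.5] circ [421.7 -61. ] 32.8 rect [420.9 -63.1] [56.5 64.9] 64.4
white px [347. 266.] A 1452 mean [ 297.3 -215. ] circ [ 295.9 -212. ] 70.1 rect [ 302.5 -211.9] [125.3 138.9] 0.7
yellow px [153. 175.] A 448 mean [571.  395.7] circ [572.8 397.4] 48.5 rect [571.4 395.9] [92.6 61.3] 61.5
yellow px [415. 215.] A 58 mean [ 458.3 -432.2] circ [ 459.8 -449.4] 44.6 rect [ 458. -436.] [89.2 27. ] 7.6
```

View pics/top1.png

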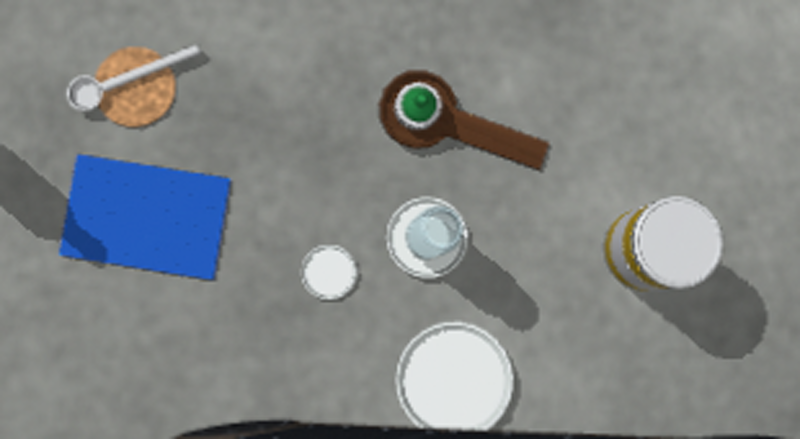

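Top crop: the middle saucer with the bottle is at (428,238), the rest's round part at (418,109) with its tongue end at (547,157), the cork at (136,87), the spoon bowl at (86,93) and its handle end at (197,50). The choice holds: the saucer is about 98 mm across, against roughly 66 and 140 mm for the others. Next I move over the saucer and rest to look from closer.

Call:
move_arm:
  commands:
    - [[2,4.3,2],[0,0,0],1]
    - [[3,4.3,2],[0,0,0],1]
    - [[3,4.3,2],[0,0,0],1]
    - [[3,4.3,2],[0,0,0],1]
    - [[3,4.3,2],[0,0,0],1]
    - [[3,4.3,2],[0,0,0],1]
    - [[3,4.3,1],[0,0,0],1]
    - [[3,4.3,1],[0,0,0],1]
    - [[3,4,1],[0,0,0],1]
    - [[2,3,0],[0,0,0],1]

```text
t: 1.15
eef_pos: [409.1, -221.8, 353.0]
tcp_rot: [3.14, -0.002, 0.242]
ft_force: [0.4, -0.7, -0.8]
opening: 1.0
grip_force: 0.0
```

Run:
```python
from h import *
s=state();c=camera_info("wrist");im=read_camera("wrist")
np.savez("w1.npz",im=im,c=c)
cv2.imwrite("pics/w1.png",cv2.resize(im,(800,600)))
print(s["eef_pos"],s["tcp_rot"],np.round(c["cam_to_world"],3).tolist(),c["K"],c["k1"])
```

```text
[ 409.10076538 -221.75190132  352.95710865] [ 3.14004295e+00 -1.52138159e-03  2.41822522e-01] [[0.24, -0.932, -0.273, 486.268], [-0.971, -0.23, -0.069, -202.23], [0.001, 0.282, -0.959, 523.123], [0.0, 0.0, 0.0, 1.0]] [[336.39763933   0.         277.50191296]
 [  0.         336.39763933 204.61298278]
 [  0.           0.           1.        ]] -0.06254063251071154
```

View pics/w1.png

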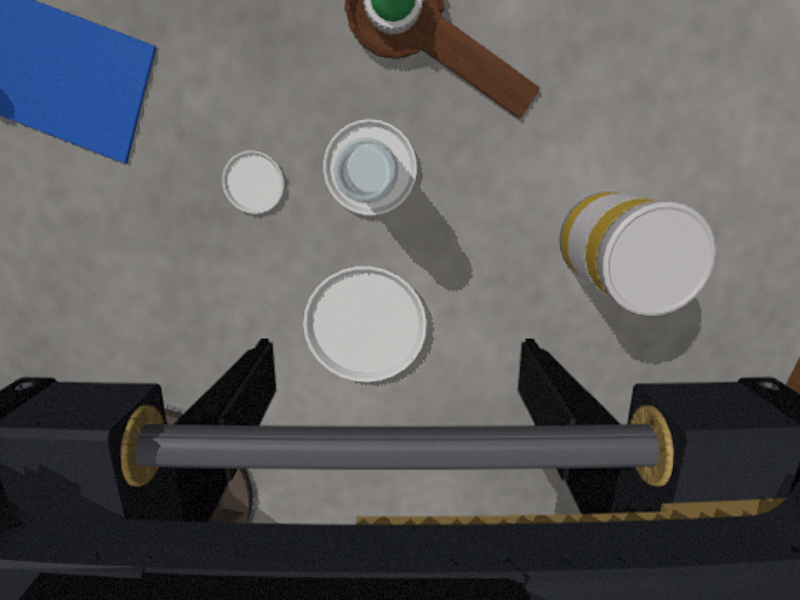

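The wrist view shows the bottle in the middle saucer at about (368,168) and the rest at the top edge. I continue until the rest and saucer are both in view.

Call:
move_arm:
  commands:
    - [[3.5,1.5,0],[0,0,0],1]
    - [[4,1.5,0],[0,0,0],1]
    - [[4,1.5,0],[0,0,0],1]
    - [[3,1,0],[0,0,0],1]
    - [[0,0,0],[0,0,0],1]

```text
t: 1.7
eef_pos: [555.2, -167.6, 350.4]
tcp_rot: [-3.141, 0.001, 0.243]
ft_force: [-0.6, -1.0, -0.8]
opening: 0.998
grip_force: 0.0
```

Run:
```python
from h import *
s=state();c=camera_info("wrist");im=read_camera("wrist")
np.savez("w2.npz",im=im,c=c)
cv2.imwrite("pics/w2.png",cv2.resize(im,(800,600)))
print(s["eef_pos"],s["tcp_rot"],s["joints"])
```

```text
[ 555.2078878  -167.57107053  350.35831618] [-3.14053723e+00  9.34882691e-04  2.43239777e-01] [-4.07129489e-01  3.20307938e-01  1.46966355e+00  2.80543605e-04
  1.35300425e+00  9.20366746e-01]
```

View pics/w2.png

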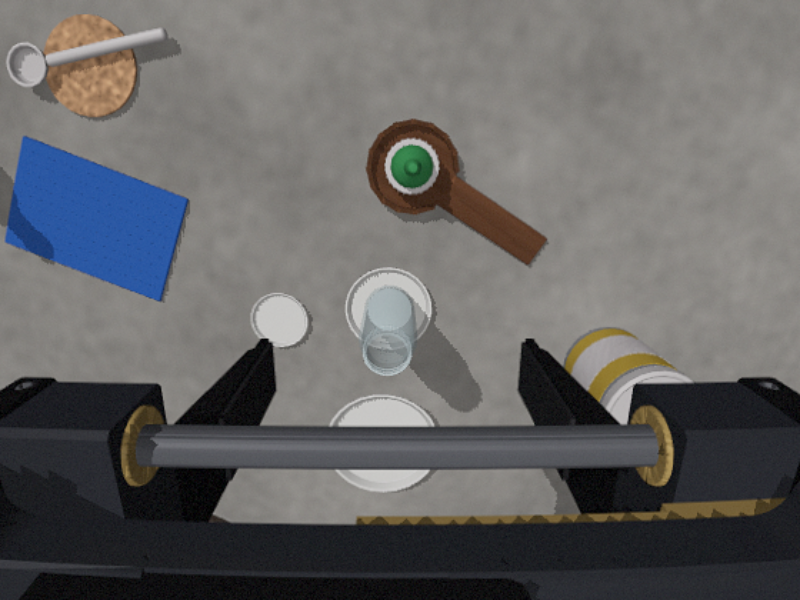

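Call:
move_arm:
  commands:
    - [[0,4,0],[0,0,0],1]
    - [[0,4,0],[0,0,0],1]
    - [[0,4,0],[0,0,0],1]
    - [[0,4,0],[0,0,0],1]
    - [[0,4,0],[0,0,0],1]
    - [[0,4,0],[0,0,0],1]
    - [[0,4,0],[0,0,0],1]
    - [[0,4,0],[0,0,0],1]
    - [[0,2,0],[0,0,0],1]
    - [[0,0,0],[0,0,0],1]

```text
t: 2.75
eef_pos: [551.9, 172.4, 351.7]
tcp_rot: [-3.141, 0.0, 0.243]
ft_force: [-0.5, -0.4, 0.7]
opening: 1.002
grip_force: 0.0
```

Run:
```python
from h import *
s=state();c=camera_info("wrist");im=read_camera("wrist")
np.savez("w3.npz",im=im,c=c)
cv2.imwrite("pics/w3.png",cv2.resize(im,(800,600)))
print(s["eef_pos"],s["tcp_rot"],s["joints"])
```

```text
[551.91856987 172.42539639 351.72997678] [-3.14146738e+00  2.75307734e-04  2.42931423e-01] [1.88534036e-01 3.16293701e-01 1.47205815e+00 1.12773470e-04
 1.35352252e+00 1.51637463e+00]
```

View pics/w3.png

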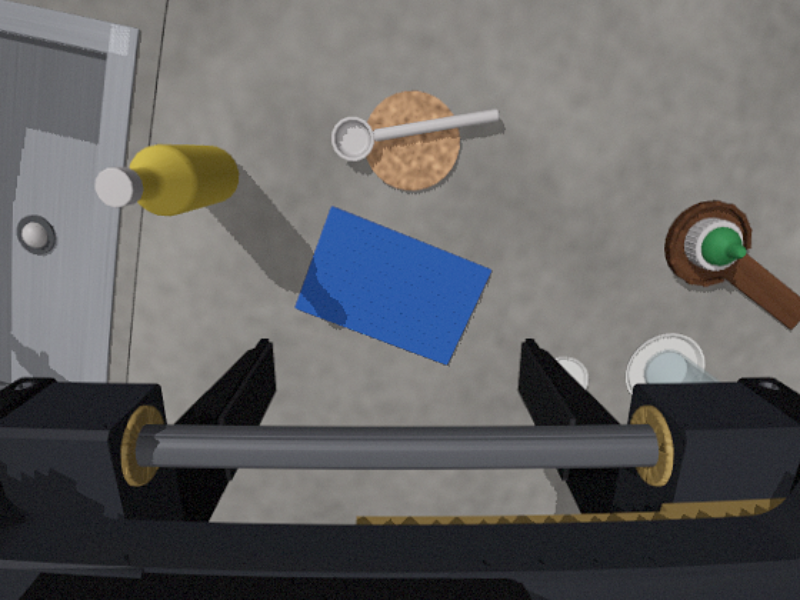

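w2 (800x600): rest round at (413,166), tongue end at (535,248), saucer at (389,308), bottle rim at (387,352), teat at (412,165). w3: cork at (414,140), spoon bowl at (353,138), handle end at (495,115), blue mat centred at (395,285). Next I fit the known shapes numerically.

```bash
cat > fit.py <<'E'
from h import *
from scipy.optimize import least_squares
def load(f): d=np.load(f,allow_pickle=True);return d["im"],d["c"].item()
def hsv(im): return [x.astype(int) for x in cv2.split(cv2.cvtColor(im,cv2.COLOR_BGR2HSV))]
def circ(name,m,c,uv,z,r,tol=12):
    """robust fixed-radius circle fit of mask edges near guess uv (pixels of the 800x600 view)"""
    m=m.astype(np.uint8)
    P=np.vstack([ground("",q[:,0],z,c)[:,:2] for q in cv2.findContours(m,cv2.RETR_LIST,cv2.CHAIN_APPROX_NONE)[0]])
    x=ground("",np.array(uv)*.7-.15,z,c)[0,:2]
    for t in(2*tol,tol,tol/2):
        Q=P[abs(np.hypot(*(P-x).T)-r)<t]
        f=least_squares(lambda p:np.hypot(*(Q-p[:2]).T)-p[2],[*x,r],loss="soft_l1",f_scale=1.5);x=f.x[:2]
    print(name,np.round(f.x,1),len(Q),"rms",round(float(np.sqrt(np.mean(f.fun**2))),2));return x
E
cat > m1.py <<'E'
from fit import *
im,c=load("w3.npz");H,S,V=hsv(im)
cork=(H>4)&(H<20)&(S>80)&(V>110)
circ("cork w3",cork,c,(414,140),5,50)
wh=(S<40)&(V>150)
b=circ("bowl w3",wh,c,(353,138),17,22,8)
bl=((H>100)&(H<130)&(S>150)).astype(np.uint8)
cn=max(cv2.findContours(bl,0,1)[0],key=len)[:,0];r=cv2.minAreaRect(ground("",cn,5,c)[:,:2].astype(np.float32));print("drain",r)
n,l,s,_=cv2.connectedComponentsWithStats(wh.astype(np.uint8));
lab=l[int(115*.7),int(480*.7)];print("handle label",lab,s[lab])
ys,xs=np.nonzero(l==lab);P=ground("",np.c_[xs,ys],16,c)[:,:2];d=np.hypot(*(P-b).T);Q=P[(d>30)]
vx,vy,x0,y0=cv2.fitLine(Q.astype(np.float32),cv2.DIST_L2,0,.01,.01).ravel();print("spoon dir",vx,vy,np.degrees(np.arctan2(vy,vx)),"pt",x0,y0,"len",d.max())
for f,uvs in(("w2.npz",dict(rest=(413,166),sau=(389,308),teat=(412,165),cork=(92,65))),("w1.npz",dict(sau=(370,167)))):
    im,c=load(f);H,S,V=hsv(im);wh=(S<40)&(V>150);br=((H<15)|(H>172))&(S>80)&(V<140)
    circ("saucer "+f,wh,c,uvs["sau"],10,49,8)
    if "rest" in uvs:
        o=circ("rest",br,c,uvs["rest"],10,47,8)
        circ("teat dome",(H>50)&(H<85)&(S>100),c,uvs["teat"],30,21,6);circ("collar",wh,c,uvs["teat"],29,27.5,6)
        circ("cork w2",(H>4)&(H<20)&(S>80)&(V>110),c,uvs["cork"],5,50)
        ys,xs=np.nonzero(br);P=ground("",np.c_[xs,ys],6,c)[:,:2];d=np.hypot(*(P-o).T);Q=P[(d>65)&(d<185)]
        l=cv2.fitLine(Q.astype(np.float32),cv2.DIST_L2,0,.01,.01).ravel();print("tongue",l,"x-axis yaw",np.degrees(np.arctan2(*(o-Q.mean(0))[::-1])),"far",d[d<185].max())
    crop=im[80:280,170:370] if f=="w1.npz" else im[80:280,170:370]
    cv2.imwrite("pics/c_"+f[:2]+".png",cv2.resize(crop,(400,400),interpolation=cv2.INTER_CUBIC))
a,b=[cv2.imread(f"pics/c_{k}.png") for k in("w1","w2")];cv2.imwrite("pics/c12.png",np.hstack([a,b]))
E
python3 m1.py
```

```text
cork w3 [642.6 179.7  48.8] 170 rms 0.87
bowl w3 [630.7 238.   20.5] 135 rms 1.26
drain ((483.7511901855469, 161.7191162109375), (188.62319946289062, 124.0174560546875), 82.10648345947266)
handle label 44 [ 232   76  117   37 1181]
spoon dir 0.3965302 -0.9180217 -66.63855 pt 667.09174 156.02629 len 147.37053214177212
saucer w2.npz [ 464.6 -179.3   47.4] 267 rms 1.16
rest [ 620.4 -167.3   46.6] 183 rms 1.07
teat dome [ 622.  -165.3   19.9] 81 rms 0.39
collar [ 622.1 -165.3   25.9] 89 rms 0.44
cork w2 [642.7 179.1  48.8] 185 rms 1.25
tongue [ 3.2155675e-01  9.4689029e-01  5.8382617e+02 -2.7435287e+02] x-axis yaw 71.14543423171742 far 164.61012680800593
saucer w1.npz [ 464.5 -179.3   47.4] 252 rms 0.86
```

View pics/c12.png

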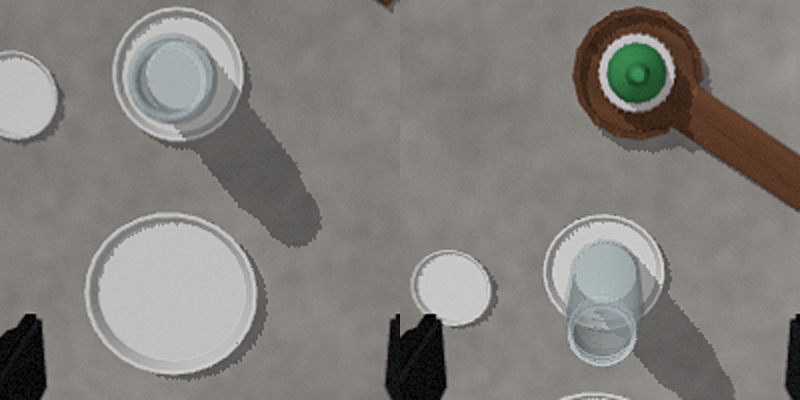

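Left of the crop (w1): bottle rim at about (178,80) inside the saucer ring. Right (w2): bottle rim at (602,334), base at (605,272). The spoon comes first: grip point (658.5,173.8), tool yaw 113.4°. I turn while descending partway.

Call:
move_arm:
  commands:
    - [[1,0,-2],[0,0,8.5],1]
    - [[1,0,-2],[0,0,8.5],1]
    - [[1,0,-2],[0,0,8.5],1]
    - [[1,0,-2],[0,0,8.5],1]
    - [[1,0,-2],[0,0,8.5],1]
    - [[1,0,-2],[0,0,8.5],1]
    - [[1,0,-2],[0,0,8.5],1]
    - [[1,0,-2],[0,0,8.5],1]
    - [[1,0,-2],[0,0,8.5],1]
    - [[1,0,-2],[0,0,8.5],1]

```text
t: 3.8
eef_pos: [653.1, 168.9, 151.2]
tcp_rot: [3.142, 0.0, 1.729]
ft_force: [-0.1, 0.7, 0.1]
opening: 1.003
grip_force: 0.0
```

Call:
move_arm:
  commands:
    - [[0.3,0.1,0],[0,0,7.25],1]
    - [[0.3,0,0],[0,0,7.25],1]
    - [[0,0,0],[0,0,0],1]
    - [[0,0,0],[0,0,0],1]

```text
t: 4.2
eef_pos: [658.7, 170.8, 152.0]
tcp_rot: [3.142, 0.0, 1.972]
ft_force: [0.8, -0.9, 0.2]
opening: 0.999
grip_force: 0.0
```

```bash
cat > m2.py <<'E'
from fit import *
s=state();c=camera_info("wrist");im=read_camera("wrist");np.savez("w4.npz",im=im,c=c)
print(s["eef_pos"],np.degrees(s["tcp_rot"]))
H,S,V=hsv(im);wh=((S<40)&(V>140)).astype(np.uint8)
pb=proj("",[[630.7,238,17]],c)[0];ph=proj("",[[658.5,173.8,16]],c)[0];print(pb,ph)
circ("bowl",wh,c,(pb+.15)/.7,17,22,8)
n,l,st,_=cv2.connectedComponentsWithStats(wh);lab=l[int(ph[1]),int(ph[0])]
ys,xs=np.nonzero(l==lab);P=ground("",np.c_[xs,ys],16,c)[:,:2];d=np.hypot(*(P-[630.7,238]).T);Q=P[(d>32)&(d<120)]
v=cv2.fitLine(Q.astype(np.float32),cv2.DIST_L2,0,.01,.01).ravel();print(st[lab],v,np.degrees(np.arctan2(v[1],v[0])),Q.mean(0))
for f in("w1.npz","w2.npz"):
    _,k=load(f);u={"w1.npz":((259,120),None),"w2.npz":((271,247),(272.5,216.5))}[f]
    print("bottle rim",ground("",u[0],134,k)[0]); 
    if u[1]: print("base",ground("",u[1],4,k)[0])
_,k=load("w3.npz");print("soap base~",ground("",(160,125),30,k),"cap",ground("",(119*.7,187*.7),190,k))
E
python3 m2.py
```

```text
[658.71756669 170.76039925 151.98149138] [1.79994861e+02 8.90978729e-03 1.13013758e+02]
[278.27234068 114.7393345 ] [278.72504469 191.53249965]
bowl [632.3 236.6  21.2] 243 rms 1.96
[ 254   89   85  178 3624] [3.6079638e-02 9.9934894e-01 6.6552283e+02 1.8893143e+02] 87.932335 [665.52282649 188.93142226]
bottle rim [ 466.93209078 -185.96644677  134.        ]
bottle rim [ 466.22668558 -180.72413931  134.        ]
base [ 462.78408768 -181.38453175    4.        ]
soap base~ [[563.57114094 350.13188056  30.        ]] cap [[561.7265814  373.20194487 190.        ]]
```

Call:
move_arm:
  commands:
    - [[0,0.3,-3],[0,0,0.4],0.6]
    - [[0,0,-3],[0,0,0],0.4]
    - [[0,0,-3],[0,0,0],0.4]
    - [[0,0,-2.5],[0,0,0],0.4]
    - [[0,0,-1.5],[0,0,0],0.4]
    - [[0,0,-0.9],[0,0,0],0.4]
    - [[0,0,-0.4],[0,0,0],0.4]
    - [[0,0,0],[0,0,0],0.4]
    - [[0,0,0],[0,0,0],0.4]

```text
t: 5.15
eef_pos: [659.3, 175.2, 9.8]
tcp_rot: [3.14, 0.0, 1.984]
ft_force: [-0.3, -0.2, -0.4]
opening: 0.407
grip_force: 0.0
```

Call:
move_arm:
  commands:
    - [[0,-0.1,-0.2],[0,0,-0.2],0.4]
    - [[0,0,0],[0,0,0],0.25]
    - [[0,0,0],[0,0,0],0]
    - [[0,0,0],[0,0,0],0]
    - [[0,0,0],[0,0,0],0]
    - [[0,0,0],[0,0,0],0]
    - [[0,0,0],[0,0,0],0]
    - [[0,0,0],[0,0,0],0]

```text
t: 5.95
eef_pos: [658.8, 174.2, 6.8]
tcp_rot: [3.141, 0.0, 1.981]
ft_force: [0.6, 0.5, 1.3]
opening: 0.123
grip_force: 30.0
```

Call:
move_arm:
  commands:
    - [[0,0,2],[0,0,0],0]
    - [[0,0,3],[0,0,0],0]
    - [[-2.4,-0.3,1],[0,0,-2],0]
    - [[-4,-0.5,0],[0,0,-4],0]
    - [[-4,-0.5,0],[0,0,-4],0]
    - [[-4,-0.4,0],[0,0,-1],0]
    - [[-3,-0.1,0],[0,0,0],0]
    - [[0,0,0],[0,0,0],0]
    - [[0,0,0],[0,0,0],0]

```text
t: 6.85
eef_pos: [485.4, 156.3, 67.1]
tcp_rot: [3.14, 0.0, 1.789]
ft_force: [1.4, 0.5, 0.0]
opening: 0.122
grip_force: 30.0
```

Run:
```python
from h import *
s=state();print(s["eef_pos"],np.degrees(s["tcp_rot"]),s["grip_force"])
w=camera_info("wrist");a=read_camera("wrist");b=read_camera("side")
cv2.imwrite("pics/s5.png",np.hstack([cv2.resize(a[:300],(400,300)),cv2.resize(b[190:370,130:370],(400,300))]))
```

```text
[485.42246748 156.31253341  67.13273657] [1.79923770e+02 3.50166567e-03 1.02511283e+02] 29.99932050704956
```

View pics/s5.png

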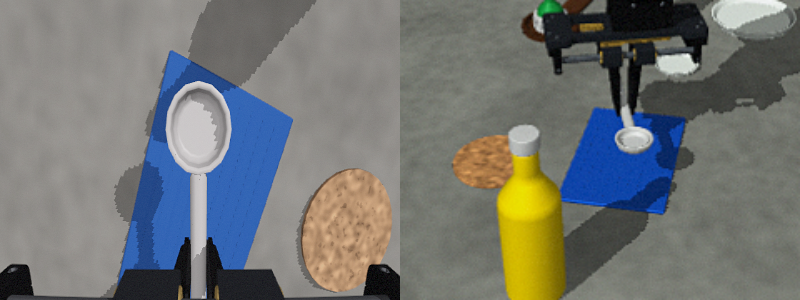

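The spoon is held level, its bowl over the blue mat at (200,125) on the left of the picture. I lower and release it.

Call:
move_arm:
  commands:
    - [[0,0,-2.5],[0,0,0],0]
    - [[0,0,-2],[0,0,0],0]
    - [[0,0,-1],[0,0,0],0]
    - [[0,0,-0.3],[0,0,0],0]
    - [[0,0,0],[0,0,0],0]
    - [[0,0,-0.15],[0,0,0],0]
    - [[0,0,0],[0,0,0],0]
    - [[0,0,0],[0,0,0],0]

```text
t: 7.75
eef_pos: [485.0, 156.2, 7.7]
tcp_rot: [3.141, 0.0, 1.789]
ft_force: [-0.6, -0.1, -0.1]
opening: 0.122
grip_force: 30.0
```

Call:
move_arm:
  commands:
    - [[0,0,0],[0,0,0],0.3]
    - [[0,0,0],[0,0,0],0.3]
    - [[0,0,0],[0,0,0],0.35]
    - [[0,0,2],[0,0,0],0.5]
    - [[0,0,4],[0,0,0],1]
    - [[0,0,4],[0,0,0],1]
    - [[0,0,4],[0,0,0],1]
    - [[0,-3,3],[0,0,0],1]
    - [[-0.5,-4,1],[0,0,0],1]
    - [[-0.5,-4,0],[0,0,0],1]

```text
t: 8.75
eef_pos: [475.1, 45.2, 189.1]
tcp_rot: [3.138, 0.001, 1.79]
ft_force: [0.5, 0.0, -0.2]
opening: 0.878
grip_force: 0.0
```

Call:
move_arm:
  commands:
    - [[0,-4,0],[0,0,0],1]
    - [[0,-4,0],[0,0,0],1]
    - [[0,-4,0],[0,0,0],1]
    - [[0,-4,0],[0,0,0],1]
    - [[-0.5,-3,0],[0,0,0],1]
    - [[0,0,0],[0,0,0],1]
    - [[0,0,0],[0,0,0],1]

```text
t: 9.45
eef_pos: [469.5, -144.1, 187.1]
tcp_rot: [-3.141, -0.0, 1.787]
ft_force: [0.3, 0.4, -0.3]
opening: 1.0
grip_force: 0.0
```

Run:
```python
from h import *
s=state();print(s["eef_pos"],np.degrees(s["tcp_rot"]))
c=camera_info("wrist");a=read_camera("wrist");t=read_camera("top");np.savez("w6.npz",im=a,c=c)
for P in([465,-181,134],[465,-181,4],[464.5,-179.3,10]): print(proj("",[P],c))
cv2.imwrite("pics/s6.png",np.hstack([cv2.resize(a,(440,330)),cv2.resize(t[130:260,150:290],(355,330))]))
```

```text
[ 469.48954369 -144.1094022   187.13400622] [-1.79990672e+02 -1.82626863e-02  1.02403628e+02]
[[261.05815037 269.27638981]]
[[266.58699381 214.42463775]]
[[266.28552519 214.59091301]]
```

View pics/s6.png

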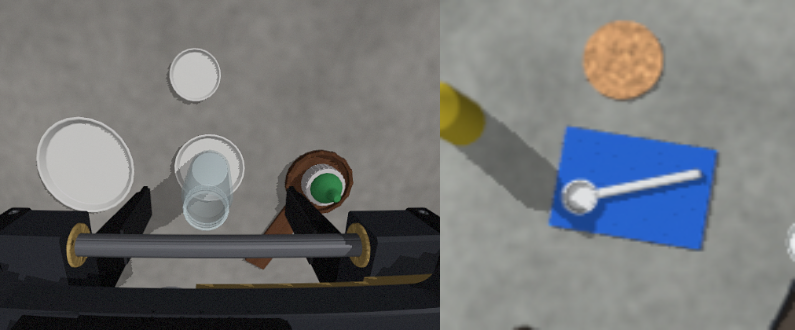

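The spoon lies fully on the blue mat (right, bowl at (580,197)). The bottle rim at (207,207) and base at (210,166) put its axis near (466,-178.5). I centre over it and descend.

Call:
move_arm:
  commands:
    - [[-0.35,-2,0],[0,0,0],1]
    - [[0,-1.44,0],[0,0,0],1]
    - [[0,0,0],[0,0,0],1]
    - [[0,0,-3],[0,0,0],1]
    - [[0,0,-3],[0,0,0],1]
    - [[0,0,-3],[0,0,0],1]
    - [[0,0,-2],[0,0,0],1]
    - [[0,0,-1.2],[0,0,0],1]
    - [[0,0,0],[0,0,0],1]
    - [[0,0,0],[0,0,0],1]

```text
t: 10.55
eef_pos: [466.6, -178.1, 65.8]
tcp_rot: [3.141, 0.0, 1.789]
ft_force: [0.0, 0.6, 0.9]
opening: 1.004
grip_force: 0.0
```

Call:
move_arm:
  commands:
    - [[0,0,0],[0,0,0],0.8]
    - [[0,0,0],[0,0,0],0.7]
    - [[0,0,0],[0,0,0],0.64]
    - [[0,0,0],[0,0,0],0.58]
    - [[0,0,0],[0,0,0],0.5]
    - [[0,0,0],[0,0,0],0.4]
    - [[0,0,0],[0,0,0],0.4]
    - [[0,0,0],[0,0,0],0.4]

```text
t: 11.35
eef_pos: [466.3, -178.3, 65.3]
tcp_rot: [3.141, 0.0, 1.789]
ft_force: [-1.3, 0.4, 1.5]
opening: 0.588
grip_force: 29.9
```

Call:
move_arm:
  commands:
    - [[0,0,1],[0,0,0],0.4]
    - [[0,0,2],[0,0,0],0.4]
    - [[0,0,3],[0,0,0],0.4]
    - [[0.5,1,3],[0,0,0],0.4]
    - [[1,2,0],[0,0,0],0.4]
    - [[1.5,3,0],[0,0,0],0.4]
    - [[1.6,3.2,0],[0,0,0],0.4]
    - [[1.6,3.2,0],[0,0,0],0.4]
    - [[1.6,3.2,0],[0,0,0],0.4]
    - [[1.6,3.2,0],[0,0,0],0.4]

```text
t: 12.35
eef_pos: [560.7, 11.2, 155.9]
tcp_rot: [3.141, 0.0, 1.789]
ft_force: [1.0, -0.4, -1.9]
opening: 0.583
grip_force: 29.9
```

Call:
move_arm:
  commands:
    - [[1.6,3.2,0],[0,0,0],0.4]
    - [[1.6,3.2,0],[0,0,0],0.4]
    - [[1.6,3.2,0],[0,0,0],0.4]
    - [[1.5,3,0],[0,0,0],0.4]
    - [[1,2,0],[0,0,0],0.4]
    - [[0.9,1.6,0],[0,0,0],0.4]
    - [[0,0,0],[0,0,0],0.4]
    - [[0,0,0],[0,0,0],0.4]

```text
t: 13.15
eef_pos: [641.8, 171.6, 155.3]
tcp_rot: [-3.141, 0.0, 1.79]
ft_force: [0.6, 0.0, -2.1]
opening: 0.583
grip_force: 29.9
```

Run:
```python
from h import *
s=state();print(s["eef_pos"],np.degrees(s["tcp_rot"]),s["ft_force"],s["grip_force"])
a=read_camera("wrist");b=read_camera("side");w=camera_info("wrist");np.savez("w7.npz",im=a,c=w)
P=s["eef_pos"]-[0,0,61.3];c=camera_info("side");print(proj("side",[P,[642.6,179.4,5]],c),proj("",[P,[642.6,179.4,5]],w))
cv2.imwrite("pics/s7.png",np.hstack([cv2.resize(a,(440,330)),cv2.resize(b[200:320,130:260],(357,330))]))
```

```text
[641.82402869 171.62813035 155.28526815] [-1.79966468e+02  8.12409803e-03  1.02533613e+02] [ 0.64822275  0.00848615 -2.09584821] 29.934963509410863
[[183.83919125 246.55750551]
 [186.37174841 285.47321465]] [[278.00352639 219.63096943]
 [280.42232679 182.70308981]]
```

View pics/s7.png

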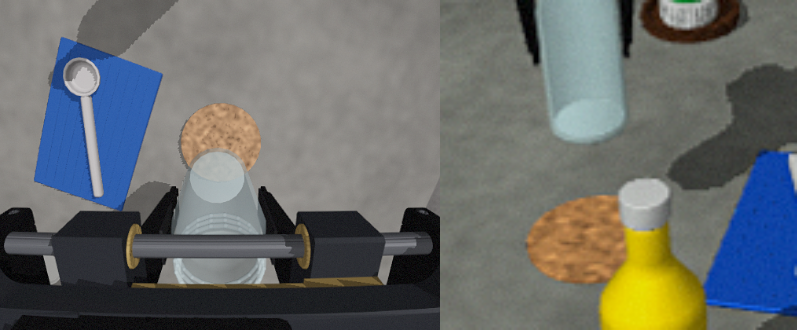

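Bottle held upright, base at (217,176) on the left of the picture; it sits a few mm to -y of the TCP, so I aim 2 mm further in y. Cork at (220,137), clear.

Call:
move_arm:
  commands:
    - [[0.05,1,-1],[0,0,0],0.4]
    - [[0,0,-2.5],[0,0,0],0.4]
    - [[0,0,-2.5],[0,0,0],0.4]
    - [[0,0,-1.5],[0,0,0],0.4]
    - [[0,0,-0.7],[0,0,0],0.4]
    - [[0,0,-0.3],[0,0,0],0.4]
    - [[0,0,0],[0,0,0],0.4]
    - [[0,0,-0.2],[0,0,0],0.4]
    - [[0,0,0],[0,0,0],0.4]

```text
t: 14.15
eef_pos: [643.0, 181.8, 68.8]
tcp_rot: [3.141, 0.0, 1.789]
ft_force: [0.2, -0.4, -1.5]
opening: 0.581
grip_force: 29.9
```

Call:
move_arm:
  commands:
    - [[0,0,-0.1],[0,0,0],0.4]
    - [[0,0,-0.05],[0,0,0],0.4]
    - [[0,0,-0.05],[0,0,0],0.4]
    - [[0,0,0],[0,0,0],0.4]
    - [[0,0,0],[0,0,0],0.4]

```text
t: 14.65
eef_pos: [642.8, 181.8, 66.3]
tcp_rot: [3.141, 0.0, 1.789]
ft_force: [-0.3, 0.3, -0.5]
opening: 0.583
grip_force: 29.9
```

Call:
move_arm:
  commands:
    - [[0,0,-0.05],[0,0,0],0.4]
    - [[0,0,0],[0,0,0],0.4]
    - [[0,0,0],[0,0,0],0.62]
    - [[0,0,0],[0,0,0],0.66]
    - [[0,0,0],[0,0,0],0.8]
    - [[0,0,0],[0,0,0],1]
    - [[0,0,0],[0,0,0],1]
    - [[0,0,0],[0,0,0],1]
    - [[0,0,0],[0,0,0],1]

```text
t: 15.55
eef_pos: [642.8, 181.8, 65.7]
tcp_rot: [3.142, 0.0, 1.789]
ft_force: [-0.6, 0.3, 0.5]
opening: 0.986
grip_force: 0.0
```

Call:
move_arm:
  commands:
    - [[0,0,2],[0,0,0],1]
    - [[0,0,3],[0,0,0],1]
    - [[0,0,3.5],[0,0,0],1]
    - [[0,0,3.5],[0,0,0],1]
    - [[0,-3,0],[0,0,0],1]
    - [[0,-4,0],[0,0,0],1]
    - [[0,-4,0],[0,0,0],1]
    - [[0,-4,0],[0,0,0],1]
    - [[0,-4,0],[0,0,0],1]
    - [[0,-4,0],[0,0,0],1]

```text
t: 16.55
eef_pos: [642.6, -49.8, 185.9]
tcp_rot: [3.141, 0.0, 1.789]
ft_force: [0.7, 0.5, -0.5]
opening: 0.998
grip_force: 0.0
```

Call:
move_arm:
  commands:
    - [[0,-4,0],[0,0,0],1]
    - [[-0.5,-4,-1],[0,0,0],1]
    - [[-0.5,-3,-2],[0,0,0],1]
    - [[-0.5,0,-2],[0,0,0],1]
    - [[0,0,0],[0,0,0],1]
    - [[0,0,0],[0,0,0],1]

```text
t: 17.15
eef_pos: [628.0, -158.1, 136.1]
tcp_rot: [3.142, -0.0, 1.789]
ft_force: [0.1, 1.3, 0.7]
opening: 1.0
grip_force: 0.0
```

Run:
```python
from fit import *
s=state();print(s["eef_pos"],np.degrees(s["tcp_rot"]),s["ft_force"],s["grip_force"])
c=camera_info("wrist");a=read_camera("wrist");b=read_camera("side");t=read_camera("top");np.savez("w8.npz",im=a,c=c)
H,S,V=hsv(a);g=(H>50)&(H<85)&(S>100)
p=proj("",[[622,-165.3,30]],c)[0];print(p)
circ("dome",g,c,(p+.15)/.7,30,21,6)
cv2.imwrite("pics/s8.png",np.hstack([cv2.resize(a,(400,300)),cv2.resize(b[200:320,130:260],(200,300)),cv2.resize(t[120:190,190:260],(200,300))]))
```

```text
[ 628.02004935 -158.05564103  136.13416522] [ 1.79997388e+02 -6.30021486e-03  1.02500607e+02] [0.0846569  1.25979173 0.72194161] 0.0
[269.09846044 209.8318393 ]
dome [ 622.1 -166.3   20.9] 137 rms 0.35
```

View pics/s8.png

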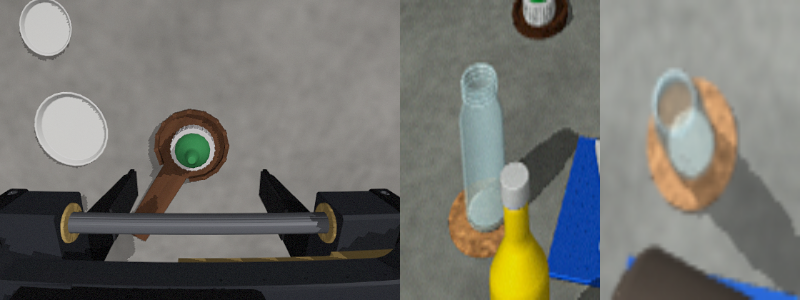

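Bottle stands upright on the cork (middle panel). Teat at (190,148) in the left panel, fitted to (622,-166). I grip it.

Call:
move_arm:
  commands:
    - [[-0.6,-0.8,-2],[0,0,0],1]
    - [[0,0,-3],[0,0,0],1]
    - [[0,0,-3],[0,0,0],1]
    - [[0,0,-2],[0,0,0],1]
    - [[0,0,-1.2],[0,0,0],1]
    - [[0,0,-0.6],[0,0,0],1]
    - [[0,0,0],[0,0,0],1]
    - [[0,0,0],[0,0,0],1]

```text
t: 18.1
eef_pos: [622.4, -166.3, 18.8]
tcp_rot: [3.14, 0.001, 1.789]
ft_force: [-1.0, -0.6, -0.0]
opening: 0.999
grip_force: 0.0
```

Call:
move_arm:
  commands:
    - [[0,0,0],[0,0,0],0.8]
    - [[0,0,0],[0,0,0],0.7]
    - [[0,0,0],[0,0,0],0.62]
    - [[0,0,0],[0,0,0],0.56]
    - [[0,0,0],[0,0,0],0.4]
    - [[0,0,0],[0,0,0],0.4]
    - [[0,0,0],[0,0,0],0.4]

```text
t: 18.8
eef_pos: [621.8, -166.3, 17.8]
tcp_rot: [3.141, 0.0, 1.789]
ft_force: [-0.4, 0.5, 0.9]
opening: 0.56
grip_force: 30.0
```

Call:
move_arm:
  commands:
    - [[0,0,1.5],[0,0,0],0.4]
    - [[0,0,3],[0,0,0],0.4]
    - [[-1.7,-0.2,0.5],[0,0,0],0.4]
    - [[-3,-0.3,0],[0,0,0],0.4]
    - [[-4,-0.3,0],[0,0,0],0.4]
    - [[-4,-0.3,0],[0,0,0],0.4]
    - [[-3,-0.2,0],[0,0,0],0.4]
    - [[0,0,0],[0,0,0],0.4]
    - [[0,0,0],[0,0,0],0.4]

```text
t: 19.7
eef_pos: [465.3, -179.8, 68.8]
tcp_rot: [3.14, 0.001, 1.788]
ft_force: [0.1, 0.0, -0.3]
opening: 0.56
grip_force: 30.0
```

Run:
```python
from fit import *
s=state();print(s["eef_pos"],np.degrees(s["tcp_rot"]),s["ft_force"],s["grip_force"])
c=camera_info("wrist");a=read_camera("wrist");np.savez("w9.npz",im=a,c=c)
p=proj("",[[464.5,-179.3,10]],c)[0];H,S,V=hsv(a)
circ("saucer",(S<40)&(V>150),c,(p+.15)/.7,10,49,6)
q=s["eef_pos"]+[0,0,12.2];p2=proj("",[q],c)[0];circ("dome",(H>50)&(H<85)&(S>100),c,(p2+.15)/.7,q[2],21,6)
cv2.imwrite("pics/s9.png",a)
```

```text
[ 465.32888691 -179.75963416   68.78983653] [1.79914348e+02 6.74746570e-02 1.02449334e+02] [ 0.10421791  0.01623878 -0.27762539] 29.999799414072186
saucer [ 464.  -179.    47.7] 360 rms 0.99
dome [ 465.  -179.5   20.9] 226 rms 0.93
```

View pics/s9.png

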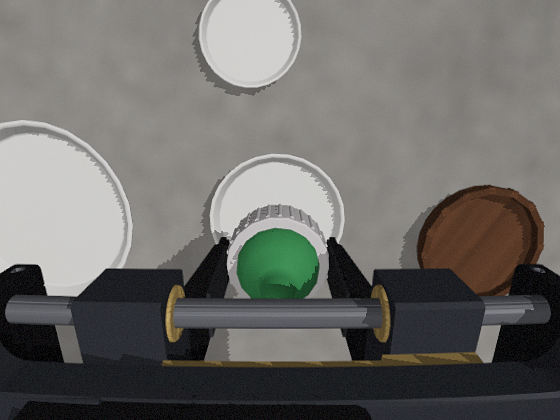

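The teat is held level and its dome fits within 1 mm of the saucer's centre. The saucer is the middle one, between the large at left and the small at top. I lower and release.

Call:
move_arm:
  commands:
    - [[-0.1,0,-2],[0,0,0],0.4]
    - [[0,0,-2],[0,0,0],0.4]
    - [[0,0,-0.8],[0,0,0],0.4]
    - [[0,0,-0.3],[0,0,0],0.4]
    - [[0,0,0],[0,0,0],0.4]
    - [[0,0,-0.1],[0,0,0],0.4]
    - [[0,0,-0.05],[0,0,0],0.4]
    - [[0,0,0],[0,0,0],0.4]
    - [[0,0,0],[0,0,0],0.4]

```text
t: 20.65
eef_pos: [464.1, -179.4, 15.7]
tcp_rot: [3.141, 0.001, 1.789]
ft_force: [0.6, 1.0, 2.7]
opening: 0.556
grip_force: 30.0
```

Call:
move_arm:
  commands:
    - [[0,0,0],[0,0,0],0.7]
    - [[0,0,0],[0,0,0],0.8]
    - [[0,0,0],[0,0,0],0.9]
    - [[0,0,0],[0,0,0],0.9]
    - [[0,0,3],[0,0,0],0.9]
    - [[0,0,4],[0,0,0],0.9]
    - [[0,0,4],[0,0,0],0.9]
    - [[0.1,3,2],[0,0,0],0.7]
    - [[0.2,4,0],[0,0,0],0.5]
    - [[0.2,4,0],[0,0,0],0.4]

```text
t: 21.65
eef_pos: [468.8, -68.4, 146.0]
tcp_rot: [3.14, 0.001, 1.788]
ft_force: [1.5, -0.1, -0.8]
opening: 0.703
grip_force: 0.0
```

Call:
move_arm:
  commands:
    - [[0.2,4,0],[0,0,0],0.4]
    - [[0.2,4,0],[0,0,0],0.4]
    - [[0.2,4,0],[0,0,0],0.4]
    - [[0.2,4,0],[0,0,0],0.4]
    - [[0.3,4,0],[0,0,0],0.4]
    - [[0.4,2,0],[0,0,0],0.4]
    - [[0.1,0.5,-2],[0,0,0],0.4]
    - [[0,0,0],[0,0,0],0.4]
    - [[0,0,0],[0,0,0],0.4]

```text
t: 22.55
eef_pos: [484.5, 155.5, 125.2]
tcp_rot: [-3.14, 0.0, 1.789]
ft_force: [0.3, 0.1, 0.3]
opening: 0.403
grip_force: 0.0
```

Run:
```python
from fit import *
s=state();print(s["eef_pos"],np.degrees(s["tcp_rot"]))
c=camera_info("wrist");a=read_camera("wrist");t=read_camera("top")
H,S,V=hsv(a);p=proj("",[[470,224.6,17]],c)[0]
circ("bowl",(S<40)&(V>140),c,(p+.15)/.7,17,22,6)
cv2.imwrite("pics/s10.png",np.hstack([cv2.resize(a,(400,300)),cv2.resize(t[140:240,280:400],(360,300))]))
```

```text
[484.48842481 155.49532458 125.18687466] [-1.79933089e+02  1.52624646e-03  1.02503720e+02]
bowl [469.6 223.6  20.6] 213 rms 1.09
```

View pics/s10.png

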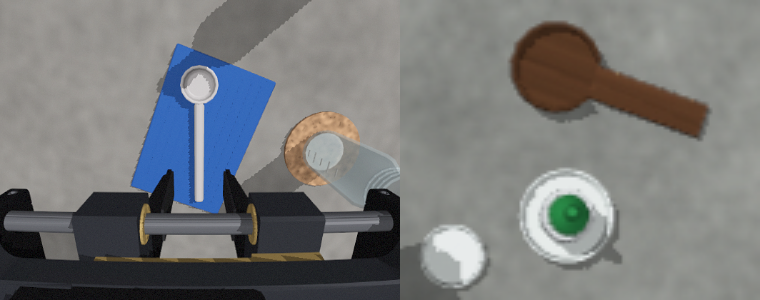

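Teat stands in the middle of the saucer (right, (568,215)). The spoon handle is centred between the fingers (left), bowl at (200,84). I grip it again.

Call:
move_arm:
  commands:
    - [[0,0,-3],[0,0,0],0.4]
    - [[0,0,-3],[0,0,0],0.4]
    - [[0,0,-3],[0,0,0],0.4]
    - [[0,0,-1.7],[0,0,0],0.4]
    - [[0,0,-0.9],[0,0,0],0.4]
    - [[0,0,-0.2],[0,0,0],0.4]
    - [[0,0,0],[0,0,0],0.3]
    - [[0,0,0],[0,0,0],0.2]
    - [[0,0,0],[0,0,0],0]
    - [[0,0,0],[0,0,0],0]

```text
t: 23.65
eef_pos: [485.0, 155.8, 7.8]
tcp_rot: [3.14, 0.0, 1.789]
ft_force: [0.5, 0.1, 3.8]
opening: 0.122
grip_force: 30.5
```

Call:
move_arm:
  commands:
    - [[0,0,0],[0,0,0],0]
    - [[0,0,0],[0,0,0],0]
    - [[0,0,0],[0,0,0],0]

```text
t: 23.95
eef_pos: [485.1, 155.8, 7.8]
tcp_rot: [3.141, 0.0, 1.789]
ft_force: [-0.8, 0.4, 7.1]
opening: 0.122
grip_force: 30.0
```

Call:
move_arm:
  commands:
    - [[0,0,2],[0,0,0],0]
    - [[0,0,4],[0,0,0],0]
    - [[0,0,4],[0,0,0],0]
    - [[0.8,-3,0],[0,0,-2],0]
    - [[1.1,-4,0],[0,0,-4],0]
    - [[1.2,-4,0],[0,0,-4],0]
    - [[1.2,-4,0],[0,0,-4],0]
    - [[1.2,-4,0],[0,0,-4],0]
    - [[1.2,-4,0],[0,0,-4],0]
    - [[1.2,-4,0],[0,0,-4],0]

```text
t: 24.95
eef_pos: [563.9, -116.0, 107.4]
tcp_rot: [3.142, -0.0, 1.332]
ft_force: [0.6, 0.6, 0.2]
opening: 0.124
grip_force: 30.0
```

Call:
move_arm:
  commands:
    - [[1.2,-4,0],[0,0,-4],0]
    - [[1.2,-4,0],[0,0,-1.4],0]
    - [[0.8,-3,0],[0,0,0],0]
    - [[0.2,-0.7,0],[0,0,0],0]
    - [[0,0,0],[0,0,0],0]
    - [[0,0,0],[0,0,0],0]

```text
t: 25.55
eef_pos: [597.3, -230.1, 107.1]
tcp_rot: [-3.141, -0.0, 1.241]
ft_force: [1.0, -0.4, -0.0]
opening: 0.125
grip_force: 30.0
```

Run:
```python
from fit import *
s=state();e=s["eef_pos"];y=s["tcp_rot"][2];print(e,np.degrees(s["tcp_rot"]),s["ft_force"],s["grip_force"])
c=camera_info("wrist");a=read_camera("wrist")
H,S,V=hsv(a);br=((H<15)|(H>172))&(S>80)&(V<140)
o=np.array([620.4,-167.3]);p=proj("",[[*o,12]],c)[0]
o=circ("rest",br,c,(p+.15)/.7,12,47,6)
q=e+[69.7*np.cos(y),69.7*np.sin(y),9];p=proj("",[q],c)[0]
b=circ("bowl",(S<40)&(V>140),c,(p+.15)/.7,q[2],22,6);print("pred",q)
cv2.imwrite("pics/s11.png",a)
t=read_camera("top");ct=camera_info("top");H,S,V=hsv(t);br=((H<15)|(H>172))&(S>80)&(V<140)
```

```text
[ 597.32715889 -230.14099589  107.08893676] [-1.79951542e+02 -1.65040275e-02  7.11222771e+01] [ 0.98011785 -0.42731176 -0.01707468] 29.99979168176651
rest [ 620.6 -167.3   47. ] 348 rms 0.83
bowl [ 619.4 -164.5   20.9] 378 rms 1.13
pred [ 619.87856239 -164.19007323  116.08893676]
```

View pics/s11.png

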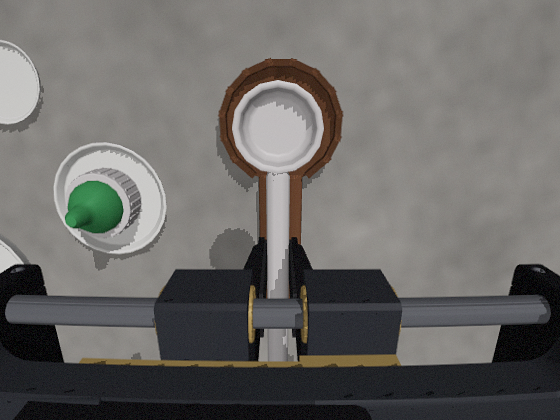

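The spoon lies along the tongue with its bowl over the hollow at (278,125). The correction is (+1,-3) mm, then I lower it.

Call:
move_arm:
  commands:
    - [[0.1,-0.3,-3],[0,0,0],0]
    - [[0,0,-3],[0,0,0],0]
    - [[0,0,-2],[0,0,0],0]
    - [[0,0,-1],[0,0,0],0]
    - [[0,0,-0.5],[0,0,0],0]
    - [[0,0,0],[0,0,0],0]
    - [[0,0,-0.2],[0,0,0],0]
    - [[0,0,0],[0,0,0],0]
    - [[0,0,0],[0,0,0],0]

```text
t: 26.55
eef_pos: [599.0, -234.4, 10.9]
tcp_rot: [3.141, 0.0, 1.241]
ft_force: [-0.7, 0.3, -1.0]
opening: 0.123
grip_force: 30.0
```

Call:
move_arm:
  commands:
    - [[-0.1,0.1,-0.1],[0,0,0],0]
    - [[0,0,-0.1],[0,0,0],0]
    - [[0,0,0],[0,0,0],0]
    - [[0,0,0],[0,0,0],0]

```text
t: 26.95
eef_pos: [597.7, -233.2, 8.9]
tcp_rot: [3.141, -0.0, 1.241]
ft_force: [-1.9, 1.7, 5.8]
opening: 0.127
grip_force: 30.0
```

Contact; release and lift clear.

Call:
move_arm:
  commands:
    - [[0,0,0],[0,0,0],0.2]
    - [[0,0,0],[0,0,0],0.35]
    - [[0,0,0],[0,0,0],0.4]
    - [[0,0,0],[0,0,0],0.4]
    - [[0,0,2],[0,0,0],0.4]
    - [[0,0,4],[0,0,0],0.4]
    - [[0,0,4],[0,0,0],0.4]
    - [[-2,-1,3],[0,0,0],0.4]
    - [[-3,-2,3],[0,0,0],0.4]
    - [[-1,0,2],[0,0,0],0.4]

```text
t: 27.95
eef_pos: [536.2, -264.8, 190.3]
tcp_rot: [3.14, 0.001, 1.24]
ft_force: [0.4, -1.3, 0.3]
opening: 0.398
grip_force: 0.0
```

Run:
```python
from fit import *
s=state();print(s["t"],s["eef_pos"])
c=camera_info("wrist");a=read_camera("wrist");t=read_camera("top");b=read_camera("side")
H,S,V=hsv(a);wh=(S<40)&(V>140)
p=proj("",[[620.6,-167.3,18]],c)[0];circ("bowl",wh,c,(p+.15)/.7,18,22,6)
p=proj("",[[464.4,-179.3,28]],c)[0];circ("dome",(H>50)&(H<85)&(S>100),c,(p+.15)/.7,28,21,6)
for P in([642.6,179.4,135],[642.6,179.4,5]): print("bottle pred px top",(proj("top",[P])[0]-[190,120])*[4,5],"side",(proj("side",[P])[0]-[130,150])*[2,2.])
cv2.imwrite("pics/s12.png",np.hstack([cv2.resize(a[:,:],(400,300)),cv2.resize(t[120:180,190:240],(200,300)),cv2.resize(b[150:300,130:230],(200,300))]))
```

```text
27.95 [ 536.18393599 -264.82843429  190.29344494]
bowl [ 619.5 -167.3   20.8] 181 rms 1.09
dome [ 463.1 -178.7   20.5] 121 rms 0.35
bottle pred px top [102.10596212 117.06955623] side [101.53245857 161.09938815]
bottle pred px top [127.12850264 167.19089294] side [112.74349683 270.9464293 ]
```

View pics/s12.png

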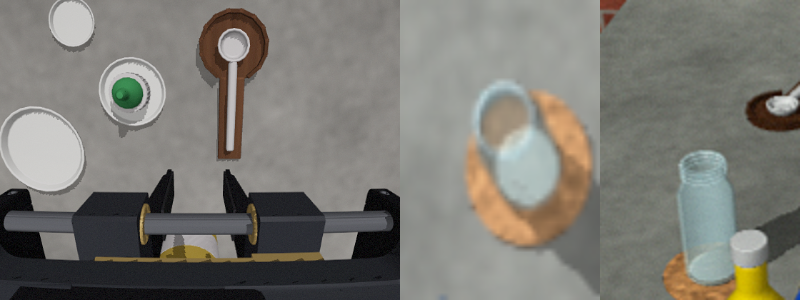

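All three are in place: teat within 2 mm of the saucer's centre, spoon bowl within 2 mm of the hollow's centre and handle along the tongue, bottle rim and base within about 1 px of the prediction for the cork's centre. I hand the job in.

```bash
python3 -c "
from cell import env
print(env.job_done())"
```

```text
the job is handed in; nothing more can be done
None
```

I handed in the job at about 28 s. In the last images the bottle was upright on the cork mat, the teat was on the middle-sized saucer, and the spoon was flat on its rest, each within a few mm of centre; no verdict was returned.

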